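# Air a washed ripening board with the blower shutter held half open

### The job

Take the taller of the two washed boards out of the wooden drainer and stand it on its long edge on the bench at the drying rail, on the blower's side, leaning back against the middle of the bar, along it and clear of your hand. Then pull the blower's sprung shutter open by its upright grip to half travel, never past three quarters on the way, and finish with your fingers still holding it there, because it shuts itself when let go. Leave everything else where it is.

Things in the scene. Friction and masses are not known exactly. Their poses are not given: they have to be found in the camera images.
- board: the taller washed board, plain pale wood, 190 mm long (its x), 18 mm thick (its y), 165 mm tall (its z, up as it stands in the drainer), about 0.3 kg. Starts standing upright on its long edge in one of the drainer's two slots, loose. Origin: middle of its underside (15 mm above the bench in the drainer)
- board_top (a point): middle of the board's top edge, 165 mm above its origin; axes as the board's
- small_board: the lower board in the drainer's other slot: same look, 170 x 18 mm, only 115 mm tall; stays where it is. Origin: middle of its underside
- drainer: fixed wooden drainer, base 200 x 190 mm, 15 mm thick, with upright dowels 8 mm thick standing to 75 mm above the bench; they form two slots along its x, at y = +50 and -50 mm of its own frame, each 23 mm wide between dowels. Origin: on the bench under its middle
- rail: fixed steel drying rail: level round bar, 16 mm thick, 260 mm long along its own x, axis 85 mm above the bench, on two 12 mm posts with 40 mm flanges at x = -110 and 110 mm. Its -y side is the blower's side, where the board's foot goes; the board's top leans over to its +y side. Origin: on the bench under the middle of the bar
- rail_bar (a point): middle of the rail's bar, on its axis, 85 mm above the bench; axes as the rail's
- blower: fixed blower: grey round fan casing, 196 mm across, 214 mm high, centred 205 mm behind the outlet (at its -y); dark motor on its +x side; square outlet blowing to its +y. Origin: on the bench under the middle of the outlet. Outlet frame: x -56 to 56 mm, y -14 to 14 mm, 123 mm high, and on it, along x, a spring barrel 18 mm thick (top at 147 mm, x -50 to 80 mm)
- shutter (a joint): slide of the steel shutter plate, m: 0 = shut (at the start), 0.080 = fully open; grows as it slides level along the blower's own -x. A spring pulls it shut: 3.3 N at 0, rising 1.1 N per 10 mm (7.7 N at half), plus 0.4 N friction. A thin rod between grip and barrel comes out of the barrel as it opens; a dark ring on it emerges at the barrel's mouth at half travel
- shutter_grip (a point): where to hold the shutter's upright grip: black round post, 24 mm thick, from 129 to 189 mm above the bench, on a flat arm 22 mm wide at the shutter's free end. The point is on the post's axis, 165 mm above the bench, 118 mm to the -x side of the blower's origin when shut, and moves with the shutter; axes as the blower's
- cheese_a: loose cheese wheel, 124 mm in diameter, 55 mm high; bystander. Origin: middle of its underside
- cheese_b: loose cheese wheel, 150 mm in diameter, 60 mm high; bystander. Origin: middle of its underside
- jar: loose glass jar with steel cap, 76 mm in diameter, 100 mm high; bystander. Origin: middle of its underside
- bowl: loose steel bowl, 110 mm across, 45 mm high; bystander. Origin: middle of its underside
- brush: loose wooden rind brush, 150 x 45 mm, 41 mm high; bystander. Origin: middle of its underside
Not all that is in view belongs to the job. Leave any green look-alike of the board alone.

How it is judged:
On the way:
1. the taller board stands on the bench leaning on the middle of the rail, let go, with the shutter still shut (angle between board's own z axis and vertical between 0.12 and 0.6 rad and y of board in the frame of rail below -0.015 m and y of board_top in the frame of rail above -0.005 m and x of board in the frame of rail between -0.05 and 0.05 m and angle between the x axis of board and the x axis of rail, either way round below 0.22 rad and height (world z) of board below 0.012 m and contact force between board and rail above 0.1 N and linear speed of board below 0.02 m/s and contact force between board and the arm below 0.1 N and contact force between board and the fingers below 0.1 N and value of joint shutter below 0.008 m), for 0.3 s.
At the end, for the whole second after the job is handed in: Taller board: long edge on the bench, leaning 7 to 34 deg on the bar from the blower's side, centred within 50 mm, along it within 12 deg, at rest, untouched by the robot. Shutter still, at 32 to 48 of 80 mm, held by the fingers (over 2 N) only. No bystander moved over 30 mm (angle between board's own z axis and vertical between 0.12 and 0.6 rad and y of board in the frame of rail below -0.015 m and y of board_top in the frame of rail above -0.005 m and x of board in the frame of rail between -0.05 and 0.05 m and angle between the x axis of board and the x axis of rail, either way round below 0.22 rad and height (world z) of board below 0.012 m and contact force between board and rail above 0.1 N and linear speed of board below 0.02 m/s and contact force between board and the arm below 0.1 N and contact force between board and the fingers below 0.1 N and value of joint shutter between 0.032 and 0.048 m and velocity of joint shutter between -0.01 and 0.01 m/s and contact force between shutter and the fingers above 2 N and contact force between shutter and board below 0.1 N and not (distance of small_board from where it was at the start of the episode above 0.03 m) and not (distance of cheese_a from where it was at the start of the episode above 0.03 m) and not (distance of cheese_b from where it was at the start of the episode above 0.03 m) and not (distance of jar from where it was at the start of the episode above 0.03 m) and not (distance of bowl from where it was at the start of the episode above 0.03 m) and not (distance of brush from where it was at the start of the episode above 0.03 m)); the arm keeps its last pose, push and grip.
It fails at once if the shutter was opened past three quarters of its travel (62 mm) (value of joint shutter above 0.062 m).
It fails at once if a bystander was moved by more than 30 mm (distance of any of small_board, cheese_a, cheese_b, jar, bowl, brush from where it was at the start of the episode above 0.03 m).
It also fails if it takes over 46 s, if anything falls off the work surface, if the arm or the gripper's body presses on something with over 40 N, if the wrist force passes 120 N, or if a joint passes its speed limit or range.

### The arm

A 7-joint arm with a two-finger parallel gripper is mounted at the origin on the work surface. World frame = base frame: x ahead of the robot, y to its left, z up, the work surface at z = 0. Lengths are in m, angles in rad, forces in N, time in s.
With the tool pointing down it reaches from about 0.4 to 0.875 m from the base axis. Payload 19.3 kg.
Tool frame: the origin (TCP) lies on the mounting face of the last link; the fingertips stand 173 mm ahead of it and the grasp point (between the pads) lies 155 mm ahead of it; z points along the fingers, y is the line along which they close (so a half turn about z gives the same grasp; the last joint's range is limited). The gripper opens to 85 mm and grips with 20 to 120 N. Pads are 22 mm wide; open, the fingers measure 114 mm over their backs; the gripper's body (76 mm by 85 mm) begins 54 mm behind the grasp point. The pads swing forward as they close: fully open they stand 13 mm farther back than shut.
Start: joints at [1.269, 0.521, -0.036, 1.599, 0.021, 1.021, -0.113], TCP at [0.144, -0.608, 0.405] pointing down, gripper open.
Joint ranges: [-2.91, 2.91], [-0.3, 2.13], [-1.5, 1.42], [0.17, 2.43], [-1.26, 4.41], [0.16, 1.93], [-2.52, 2.52]. Speed limits (rad/s): [1.89, 1.89, 2.39, 2.39, 3.01, 3.01, 3.01].

### API

Orientations are given as [roll, pitch, yaw] about the fixed x, y, z axes, in that order (R = Rz(yaw) Ry(pitch) Rx(roll)).
In Python, from workcell import bot, vision gives the robot as it stands.
- The arm moves only by the shell command python3 -m creep 'ROWS' [FORCE]. ROWS is JSON, a list that holds one entry, the list of rows, each a list of 7 numbers: the opening, from -1 (shut) to 1 (fully open), then the shift along the tool's x, y, z in cm, then the turn, a rotation vector about the tool's x, y, z in rad. In form: [[[grip, tx, ty, tz, rx, ry, rz], ...]]. A call has 1 to 12 rows; each row shifts and turns the commanded pose from where the row before left it, along the tool's axes as they then stand; what a row does not reach is not made up. A row lasts 1/8 s, in which the tool goes at most 62.5 mm and 10.7 degrees, less where a joint would pass 70% of its speed; a pose out of reach is approached as far as the arm can. A call with a gripper value outside its range is refused whole. The fingers move at their own pace and stop on an object; FORCE is the grip in N (left out, the last holds). Time passes only in rows, so rows that do not move let the fingers close. It gives the time, the measured TCP pose, the force, the opening and the grip force at its end, in the units of the state.
- bot.observe(): the state, without advancing time (a new reading comes with each control period).
- vision.grab_frame(name): name is "scene" or "top" or "wrist"; returns a dict with "image" (384x512x3 uint8, blue, green, red), "depth" (384x512 float32, m along the optical axis (not along the pixel's ray), 0 where there is no reading), "fovy" (degrees; the focal length in pixels is half the picture's height over the tangent of half this angle, whatever the lens; pixels are square), "cx", "cy" (the principal point, pixels), "cam_to_world" (4x4, takes a point from camera to world coordinates); the wrist camera has in their place "tool_from_camera" (4x4, takes a point from camera to tool coordinates, whose origin is the TCP and whose axes are the flange's). Camera axes: x right, y down, z forward; pixel columns grow to the right and rows downward; lengths in m; the calibration is good to about 2 mm. A picture is of the moment at which its call begins: read the wrist's pose just before it.
- bot.job_done(): hands the job in; it is judged then, once.
The state is a dict: "clock": time; "qpos": joint angles; "qd": joint speeds; "joint_efforts": joint torques, N m; "position": TCP position; "tool_rot": TCP orientation; "force": force on the tool from outside, world axes, zero at the start; "moment": the same for the moment, N m; "grip_width": finger opening in m; "finger_force": force on a finger pad.
Only numpy, scipy, OpenCV 4.12 (cv2) and the standard library are available. Lean on these libraries where they do the work, as an engineer would, in place of code of your own. Each camera call takes 0.05 s, during which the arm holds its last target. There are 200 camera calls.

## Working session

There is one attempt and no reset: what is moved stays moved. The work goes in short steps, Python scripts to look and compute and a shell command to move; the robot and the scene stay as the last step left them, time stands still between calls to the robot, and variables do not carry over. Pictures are saved under pics/ and viewed, at most 10 in all, crops included, and the job is handed in when it is done.

```bash
mkdir -p pics; ls; cat > h.py <<'E'
import numpy as np, cv2, pickle
from workcell import bot, vision
def grab(n,save=None):
    f=vision.grab_frame(n); f['f']=f['image'].shape[0]/2/np.tan(np.radians(f['fovy'])/2)
    if save: cv2.imwrite('pics/%s.png'%save,f['image']); pickle.dump(f,open('pics/%s.pkl'%save,'wb'))
    return f
def load(s): return pickle.load(open('pics/%s.pkl'%s,'rb'))
def cloud(f):
    d=f['depth']; v,u=np.mgrid[:d.shape[0],:d.shape[1]]
    P=np.stack([(u-f['cx'])/f['f']*d,(v-f['cy'])/f['f']*d,d],-1)
    M=np.array(f['cam_to_world']); return P@M[:3,:3].T+M[:3,3]
E
python3 - <<'E'
from h import *
a=grab('scene','s0');b=grab('top','t0')
cv2.imwrite('pics/st.png',np.hstack([cv2.resize(x['image'],(400,300)) for x in(a,b)]))
for x in(a,b): print(x['fovy'],x['cx'],x['cy'],np.round(x['cam_to_world'],3).tolist(),(x['depth']>0).mean())
print(bot.observe())
E
```

```text
pics
49.54839635346288 259.4335186587411 189.76345875444204 [[-0.296, 0.642, -0.707, 1.379], [0.955, 0.206, -0.212, 0.315], [0.01, -0.738, -0.674, 0.951], [0.0, 0.0, 0.0, 1.0]] 0.99267578125
55.43424719653234 256.886052081911 195.33436714549984 [[0.017, -0.988, 0.154, 0.356], [-1.0, -0.02, -0.018, 0.075], [0.021, -0.153, -0.988, 1.143], [0.0, 0.0, 0.0, 1.0]] 0.9959462483723959
{'clock': 0.1, 'qpos': array([ 1.26880011,  0.52193094, -0.03632634,  1.59988851,  0.02119358,
        1.02109338, -0.11281517]), 'qd': array([-0.00099187, -0.00353666, -0.00012937, -0.0018573 , -0.00255559,
       -0.00040482,  0.00027402]), 'joint_efforts': array([ 1.98349204e-03, -9.28484058e+01,  1.98363662e+00, -3.70526648e+01,
        1.81238976e-02,  5.40124864e-03,  1.11565757e-04]), 'position': array([ 0.14353593, -0.60818758,  0.40422022]), 'tool_rot': array([-3.14065896e+00,  5.84127208e-05,  2.31764663e-01]), 'force': array([0.06515027, 0.27491315, 0.97526905]), 'moment': array([ 0.05241268, -0.01353885,  0.03031668]), 'finger_force': 0.0, 'grip_width': 0.08529270586528982}
```

View pics/t0.png

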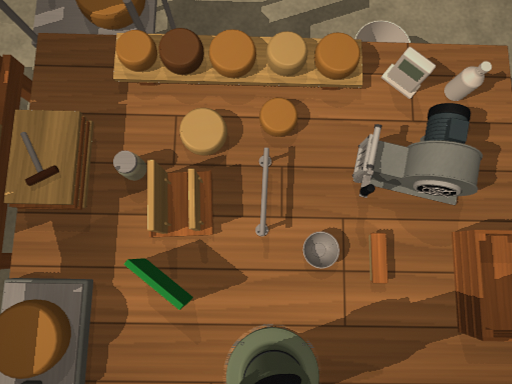

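View pics/s0.png

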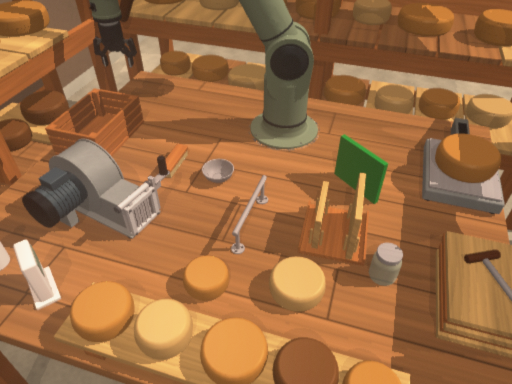

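The taller-board candidates are the pale board at top (152,195) / scene (357,210), the lower pale one at (192,198) / (320,215), and a green look-alike at (158,283). Next I'll measure the heights and confirm with a crop.

```bash
cat > m.py <<'E'
from h import *
def rect(P,m,name,z0,z1):
    q=P[m&(P[...,2]>z0)&(P[...,2]<z1)]
    r=cv2.minAreaRect((q[:,:2]*1000).astype(np.float32))
    print(name,len(q),'c',np.round(r[0],1),'size',np.round(r[1],1),'ang',round(r[2],1),'z99 %.4f'%np.percentile(q[:,2],98), 'mean',np.round(q.mean(0),4)); return q
def box(P,x0,x1,y0,y1): return (P[...,0]>x0)&(P[...,0]<x1)&(P[...,1]>y0)&(P[...,1]<y1)
E
python3 - <<'E'
from m import *
for n in('t0','s0'):
    f=load(n);P=cloud(f);hsv=cv2.cvtColor(f['image'],cv2.COLOR_BGR2HSV)
    if n=='t0':
        for p in[(152,195),(192,198),(266,155),(265,195),(262,231),(367,190),(370,155),(377,130),(320,250),(378,255)]: print(p,np.round(P[p[1],p[0]],3),hsv[p[1],p[0]])
    else:
        for p in[(361,190),(322,200),(238,247),(250,210),(264,183),(162,165),(155,185),(145,210)]: print(p,np.round(P[p[1],p[0]],3),hsv[p[1],p[0]])
    Z=P[...,2]
    nz=box(P,.3,.7,.15,.5)
    rect(P,nz,'tall',.15,.2); rect(P,nz,'small',.11,.138)
    rect(P,box(P,.3,.75,.0,.12),'bar',.078,.1)
    rect(P,box(P,.3,.75,-.5,-.15),'blow>.13',.125,.2)
im=load('t0')['image']; a=cv2.resize(im[140:320,100:290],None,fx=2.1,fy=2.1,interpolation=cv2.INTER_CUBIC)
b=cv2.resize(im[110:215,335:455],(400,378),interpolation=cv2.INTER_CUBIC)
cv2.imwrite('pics/c1.png',np.hstack([a,b]))
E
```

```text
(152, 195) [0.501 0.337 0.177] [ 17 150 195]
(192, 198) [0.502 0.238 0.13 ] [ 17 150 189]
(266, 155) [0.64  0.031 0.093] [ 16  50 149]
(265, 195) [0.521 0.032 0.09 ] [ 16  46 121]
(262, 231) [0.416 0.04  0.091] [ 16  49 151]
(367, 190) [ 0.525 -0.236  0.185] [ 0 15 17]
(370, 155) [ 0.632 -0.261  0.146] [ 16  45 174]
(377, 130) [ 0.706 -0.282  0.148] [ 16  47 191]
(320, 250) [ 0.365 -0.143  0.007] [ 14  47 148]
(378, 255) [ 0.353 -0.31   0.043] [ 12 187 175]
tall 824 c [447.2 351. ] size [ 60.6 297.4] ang 79.9 z99 0.1827 mean [0.4697 0.3458 0.1731]
small 635 c [443.2 296.7] size [144. 302.] ang 78.3 z99 0.1350 mean [0.4852 0.2703 0.127 ]
bar 471 c [534.5  36.2] size [ 15.9 258.8] ang 88.0 z99 0.0955 mean [0.5333 0.0364 0.0907]
blow>.13 2970 c [ 632.8 -364.6] size [222.2 282.5] ang 3.4 z99 0.1980 mean [ 0.6259 -0.3968  0.1639]
(361, 190) [0.488 0.34  0.182] [ 18 143 240]
(322, 200) [0.509 0.241 0.134] [ 18 140 242]
(238, 247) [0.654 0.036 0.018] [ 11  61 138]
(250, 210) [ 0.481  0.015 -0.002] [ 12 127 169]
(264, 183) [ 0.342  0.021 -0.002] [ 12 102 178]
(162, 165) [ 0.542 -0.239  0.168] [ 11 126  67]
(155, 185) [ 0.582 -0.25   0.119] [ 12  58 149]
(145, 210) [ 0.636 -0.265  0.061] [ 10  59 125]
tall 539 c [451.  351.8] size [ 62.8 302.2] ang 81.5 z99 0.1833 mean [0.474  0.3488 0.173 ]
small 515 c [447.4 302.1] size [155.3 306.8] ang 80.0 z99 0.1366 mean [0.4755 0.2919 0.1271]
bar 358 c [537.4  35.2] size [ 16.9 260.4] ang 88.0 z99 0.0966 mean [0.55   0.036  0.0913]
blow>.13 2846 c [ 636.9 -365.2] size [204.2 290. ] ang 6.4 z99 0.1977 mean [ 0.6519 -0.395   0.1614]
```

View pics/c1.png

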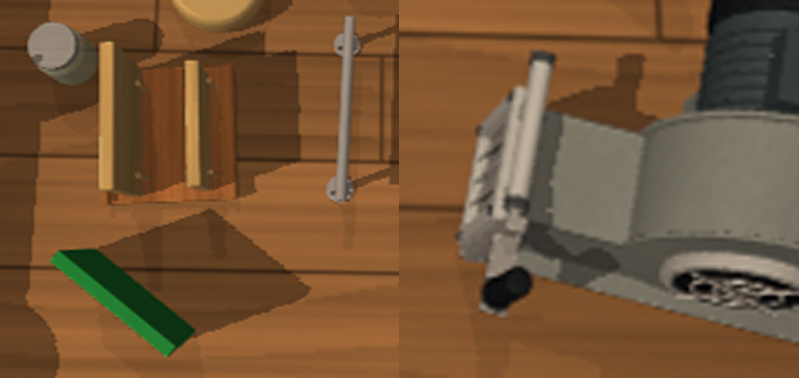

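The taller board is the left pale one at crop (107,115), top edge at z≈0.18. The lower one at crop (191,125) has its top at z≈0.13, and green is ignored. The blower grip is the black post at crop (505,287). Refining the poses now.

```bash
python3 - <<'E'
from m import *
def line(q,n):
    vx=cv2.fitLine(q[:,:2].astype(np.float32),cv2.DIST_HUBER,0,1e-6,1e-6).ravel();print('   dir deg',round(np.degrees(np.arctan2(vx[1],vx[0]))%180,2))
for n in('t0','s0'):
    f=load(n);P=cloud(f);h=cv2.cvtColor(f['image'],cv2.COLOR_BGR2HSV);H,S,V=h[...,0].astype(int),h[...,1],h[...,2]
    pale=(H<26)
    for nm,b,z in[('tall',(.38,.63,.31,.37),(.174,.19)),('small',(.38,.63,.21,.27),(.124,.14)),('bar',(.3,.75,0,.1),(.078,.1)),('barrel',(.56,.78,-.31,-.22),(.138,.155)),('grip',(.48,.57,-.29,-.2),(.13,.2)),('griptop',(.48,.57,-.29,-.2),(.18,.2)),('arm',(.52,.62,-.29,-.21),(.11,.13)),('jar',(.5,.66,.36,.46),(.09,.112)),('bowl',(.3,.45,-.22,-.08),(.03,.06)),('brush',(.25,.45,-.37,-.26),(.025,.06)),('cheA',(.65,.85,-.07,.07),(.045,.07)),('cheB',(.6,.85,.1,.3),(.045,.075))]:
        m=box(P,*b)&((V<60) if 'grip' in nm else True)&(pale if nm in('tall','small') else True)
        q=rect(P,m,n+nm,*z)
        if nm in('tall','bar','barrel'): line(q,nm)
E
```

```text
t0tall 508 c [502.  340.9] size [188.4  18.3] ang 3.6 z99 0.1829 mean [0.5009 0.3409 0.1796]
   dir deg 3.49
t0small 403 c [501.8 240.8] size [167.2  18. ] ang 2.4 z99 0.1332 mean [0.4992 0.2409 0.1296]
t0bar 471 c [534.5  36.2] size [ 15.9 258.8] ang 88.0 z99 0.0955 mean [0.5333 0.0364 0.0907]
   dir deg 178.06
t0barrel 322 c [ 650.2 -270.3] size [ 20.8 150.9] ang 76.7 z99 0.1506 mean [ 0.6501 -0.2698  0.1451]
   dir deg 167.95
t0grip 122 c [ 530.  -243.4] size [24.4 21.9] ang 37.3 z99 0.1907 mean [ 0.5281 -0.24    0.1714]
t0griptop 63 c [ 530.1 -244.1] size [21.4 21.5] ang 27.5 z99 0.1919 mean [ 0.5297 -0.2434  0.1873]
t0arm 157 c [ 569.5 -261. ] size [ 45.7 105.4] ang 80.9 z99 0.1298 mean [ 0.5818 -0.2558  0.1226]
t0jar 331 c [609.8 435.5] size [64.5 47.9] ang 0.2 z99 0.1043 mean [0.6095 0.4374 0.0997]
t0bowl 334 c [ 365.8 -137.3] size [105.8 106.9] ang 87.4 z99 0.0482 mean [ 0.3667 -0.1437  0.0402]
t0brush 796 c [ 345.2 -312.8] size [148.9  46.8] ang 1.1 z99 0.0446 mean [ 0.3449 -0.3116  0.0398]
t0cheA 1046 c [782.   -6.8] size [113.5 115.3] ang 89.8 z99 0.0585 mean [ 0.7803 -0.0
[... 844 characters left out ...]
                                                             ~~~~~~~~~~~~~^^^^^^^^^^^
    return _quantile_unchecked(
        a, q, axis, out, overwrite_input, method, keepdims, weights)
    return _ureduce(a,
                    func=_quantile_ureduce_func,
    ...<5 lines>...
                    overwrite_input=overwrite_input,
                    method=method)
    r = func(a, **kwargs)
    result = _quantile(arr,
                       quantiles=q,
    ...<2 lines>...
                       out=out,
                       weights=wgt)
    slices_having_nans = np.isnan(arr[-1, ...])
                                  ~~~^^^^^^^^^
IndexError: index -1 is out of bounds for axis 0 with size 0
```

```bash
python3 -m creep '[[[1,5.95,-0.38,-0.3,0,0,-0.0967],[1,5.95,-0.38,-0.3,0,0,-0.0967],[1,5.95,-0.38,-0.3,0,0,-0.0967],[1,5.95,-0.38,-0.3,0,0,-0.0967],[1,5.95,-0.38,-0.3,0,0,-0.0967],[1,5.95,-0.38,-0.3,0,0,-0.0967],[1,5.95,-0.38,-0.3,0,0,-0.0967],[1,5.95,-0.38,-0.3,0,0,-0.0967],[1,5.95,-0.38,-0.3,0,0,-0.0967],[1,5.95,-0.38,-0.3,0,0,-0.0967]]]' 60
cat > p.py <<'E'
import sys,json,numpy as np
from scipy.spatial.transform import Rotation as R
from workcell import bot
def plan(pos,rpy,n):
    "print per-row body step for straight line + constant turn in n rows"
    s=bot.observe(); p0=np.array(s['position']); r0=R.from_euler('xyz',s['tool_rot']); r1=R.from_euler('xyz',rpy)
    w=(r0.inv()*r1).as_rotvec(); d=(np.array(pos)-p0)*100/n
    print('clock',s['clock'],'pos',p0.round(4),'rot',np.round(s['tool_rot'],4),'F',np.round(s['force'],1),'w',round(s['grip_width'],4),s['finger_force'])
    print('q',np.round(s['qpos'],2),'total tool shift cm',r0.inv().apply(d*n).round(2),'turn',w.round(4),'norm/row cm',round(np.linalg.norm(d),2))
    if n>1:
        for k in range(n): print(np.r_[(r0*R.from_rotvec(w*k/n)).inv().apply(d).round(2),(w/n).round(4)].tolist())
if __name__=='__main__': plan(*json.loads(sys.argv[1]))
E
python3 p.py '[[0.502,0.3405,0.45],[3.1416,0,-3.082],1]'
```

```text
clock: 1.35
position: [0.5714, -0.2238, 0.4344]
tool_rot: [-3.141, -0.0, 1.202]
force: [1.4, -1.0, 0.1]
grip_width: 0.0854
finger_force: 0.0
clock 1.35 pos [ 0.5714 -0.2238  0.4344] rot [-3.1411e+00 -1.0000e-04  1.2019e+00] F [ 1.4 -1.   0.1] w 0.0854 0.0
q [ 0.53  0.49 -0.37  1.58  0.19  1.1  -0.26] total tool shift cm [ 50.13 -26.82  -1.54] turn [-2.0000e-04 -5.0000e-04 -1.9993e+00] norm/row cm 56.88
```

```bash
python3 p.py '[[0.502,0.3405,0.45],[3.1416,0,-3.082],12]'
```

```text
clock 1.35 pos [ 0.5714 -0.2238  0.4344] rot [-3.1411e+00 -1.0000e-04  1.2019e+00] F [ 1.4 -1.   0.1] w 0.0854 0.0
q [ 0.53  0.49 -0.37  1.58  0.19  1.1  -0.26] total tool shift cm [ 50.13 -26.82  -1.54] turn [-2.0000e-04 -5.0000e-04 -1.9993e+00] norm/row cm 4.74
[4.18, -2.23, -0.13, -0.0, -0.0, -0.1666]
[4.49, -1.51, -0.13, -0.0, -0.0, -0.1666]
[4.68, -0.75, -0.13, -0.0, -0.0, -0.1666]
[4.74, 0.04, -0.13, -0.0, -0.0, -0.1666]
[4.67, 0.83, -0.13, -0.0, -0.0, -0.1666]
[4.46, 1.59, -0.13, -0.0, -0.0, -0.1666]
[4.14, 2.31, -0.13, -0.0, -0.0, -0.1666]
[3.7, 2.96, -0.13, -0.0, -0.0, -0.1666]
[3.16, 3.53, -0.13, -0.0, -0.0, -0.1666]
[2.53, 4.01, -0.13, -0.0, -0.0, -0.1666]
[1.83, 4.37, -0.13, -0.0, -0.0, -0.1666]
[1.08, 4.61, -0.13, -0.0, -0.0, -0.1666]
```

```bash
python3 -m creep '[[[1,4.2,-2.2,-0.1,0,0,-0.167],[1,4.5,-1.5,-0.1,0,0,-0.167],[1,4.7,-0.8,-0.1,0,0,-0.167],[1,4.7,0,-0.1,0,0,-0.167],[1,4.7,0.8,-0.1,0,0,-0.167],[1,4.5,1.6,-0.1,0,0,-0.167],[1,4.1,2.3,-0.1,0,0,-0.167],[1,3.7,3,-0.1,0,0,-0.167],[1,3.2,3.5,-0.1,0,0,-0.167],[1,2.5,4,-0.1,0,0,-0.167],[1,1.8,4.4,-0.1,0,0,-0.167],[1,1.1,4.6,-0.1,0,0,-0.167]]]'
python3 -m creep '[[[1,0,0,0,0,0,0],[1,0,0,0,0,0,0]]]' >/dev/null
python3 p.py '[[0.502,0.3405,0.31],[3.1416,0,-3.082],1]'
python3 - <<'E'
from m import *
from scipy.spatial.transform import Rotation as R
s=bot.observe(); f=vision.grab_frame('wrist'); f['f']=192/np.tan(np.radians(f['fovy'])/2)
T=np.eye(4);T[:3,:3]=R.from_euler('xyz',s['tool_rot']).as_matrix();T[:3,3]=s['position'];f['cam_to_world']=T@f['tool_from_camera']
cv2.imwrite('pics/w1.png',f['image'])
P=cloud(f)
q=rect(P,box(P,.38,.63,.31,.37),'tall',.172,.19)
v=cv2.fitLine(q[:,:2].astype(np.float32),cv2.DIST_HUBER,0,1e-6,1e-6).ravel();print(np.degrees(np.arctan2(v[1],v[0])))
E
```

```text
clock: 2.85
position: [0.501, 0.3405, 0.4465]
tool_rot: [-3.141, -0.0, -3.075]
force: [0.9, -0.3, -0.5]
grip_width: 0.0854
finger_force: 0.0
clock 3.1 pos [0.5014 0.3388 0.4462] rot [-3.1408e+00 -5.0000e-04 -3.0817e+00] F [-0.  -0.8 -0.1] w 0.0854 0.0
q [-0.1   0.59 -0.91  1.57  0.49  1.22  0.53] total tool shift cm [-0.07  0.18 13.62] turn [-0.0008 -0.0005  0.0003] norm/row cm 13.63
tall 4760 c [503.1 339.4] size [189.5  18. ] ang 3.4 z99 0.1818 mean [0.4921 0.3388 0.1804]
3.3111746
```

View pics/w1.png

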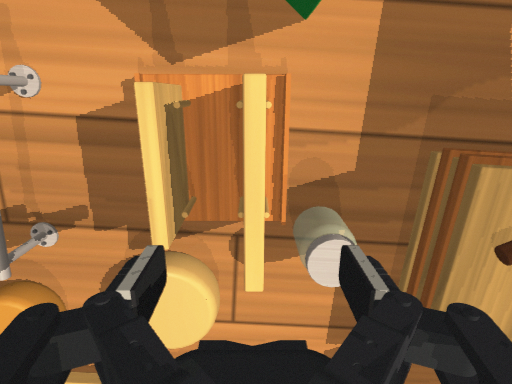

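The wrist picture shows the taller board between the fingers at (255,180). The small board is at (155,165) and the jar at (327,250), both clear. Descending now.

```bash
python3 -m creep '[[[1,-0.1,0.1,4,0,0,0],[1,0,0,4,0,0,0],[1,0,0,3.5,0,0,0],[1,0,0,2.1,0,0,0],[1,0,0,0,0,0,0],[-1,0,0,0,0,0,0],[-1,0,0,0,0,0,0],[-1,0,0,0,0,0,0],[-1,0,0,0,0,0,0],[-1,0,0,0,0,0,0]]]' 60
```

```text
clock: 4.4
position: [0.5023, 0.3403, 0.3112]
tool_rot: [3.142, 0.001, -3.081]
force: [-0.5, -0.7, 6.7]
grip_width: 0.0175
finger_force: 59.4
```

```bash
python3 -m creep '[[[-1,0,0,-1.5,0,0,0],[-1,0,0,-2.5,0,0,0],[-1,0,0,-3,0,0,0],[-1,0,0,-3.5,0,0,0],[-1,0,0,-3.5,0,0,0],[-1,0,0,-2,0,0,0],[-1,0,0,0,0,0,0],[-1,0,0,0,0,0,0]]]'
python3 - <<'E'
from m import *
for n in('s','t'):
    f=grab({'s':'scene','t':'top'}[n],n+'1');P=cloud(f);h=cv2.cvtColor(f['image'],cv2.COLOR_BGR2HSV)
    m=(abs(h[...,0].astype(int)-17)<4)&(h[...,1]>100)
    rect(P,m&box(P,.38,.63,.3,.38),n+'board',.15,.42)
    q=P[m&box(P,.38,.63,.31,.37)&(P[...,2]>.1)];print('z range',np.percentile(q[:,2],[1,99]))
cv2.imwrite('pics/s1.png',load('s1')['image'])
E
python3 p.py '[[0.536,-0.1,0.466],[3.1416,0,3.1066],1]'
```

```text
clock: 5.4
position: [0.5022, 0.34, 0.4695]
tool_rot: [-3.141, -0.001, -3.08]
force: [-0.6, -0.6, -3.9]
grip_width: 0.0173
finger_force: 59.0
sboard 847 c [515.5 326.6] size [174.4  48.1] ang 2.5 z99 0.3578 mean [0.5616 0.3409 0.2844]
z range [0.17876423 0.37186048]
clock 5.5 pos [0.5022 0.3401 0.4694] rot [-3.1408e+00 -1.6000e-03 -3.0803e+00] F [ 0.3 -1.4 -2.8] w 0.0174 58.98841202259064
q [-0.09  0.57 -0.92  1.54  0.47  1.27  0.55] total tool shift cm [ -0.68 -44.13   0.38] turn [-0.0009 -0.0015  0.0963] norm/row cm 44.14Traceback (most recent call last):
  File "<stdin>", line 5, in <module>
  File "m.py", line 5, in rect
    print(name,len(q),'c',np.round(r[0],1),'size',np.round(r[1],1),'ang',round(r[2],1),'z99 %.4f'%np.percentile(q[:,2],98), 'mean',np.round(q.mean(0),4)); return q
                                                                                                  ~~~~~~~~~~~~~^^^^^^^^^^^
    return _quantile_unchecked(
        a, q, axis, out, overwrite_input, method, keepdims, weights)
    return _ureduce(a,
                    func=_quantile_ureduce_func,
    ...<5 lines>...
                    overwrite_input=overwrite_input,
                    method=method)
    r = func(a, **kwargs)
    result = _quantile(arr,
                       quantiles=q,
    ...<2 lines>...
                       out=out,
                       weights=wgt)
    slices_having_nans = np.isnan(arr[-1, ...])
                                  ~~~^^^^^^^^^
IndexError: index -1 is out of bounds for axis 0 with size 0
```

View pics/s1.png

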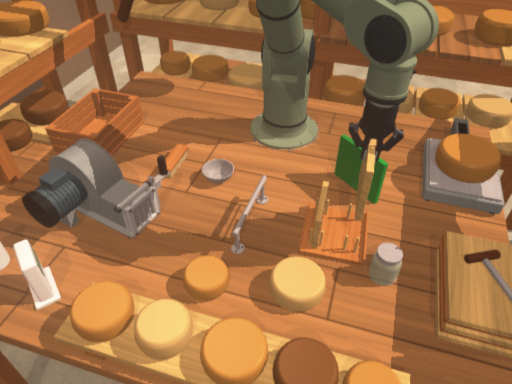

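The board is lifted clear at scene (365,190), bottom about z=0.174. The small board is still in its slot.

```bash
python3 p.py '[[0.537,0.0724,0.43],[3.4216,0,3.1066],7]'
```

```text
clock 5.5 pos [0.5022 0.3401 0.4694] rot [-3.1408e+00 -1.6000e-03 -3.0803e+00] F [ 0.3 -1.4 -2.8] w 0.0174 58.98841202259064
q [-0.09  0.57 -0.92  1.54  0.47  1.27  0.55] total tool shift cm [ -1.84 -26.93   3.96] turn [0.2789 0.012  0.0959] norm/row cm 3.9
[-0.26, -3.85, 0.57, 0.0398, 0.0017, 0.0137]
[-0.32, -3.82, 0.72, 0.0398, 0.0017, 0.0137]
[-0.37, -3.78, 0.87, 0.0398, 0.0017, 0.0137]
[-0.42, -3.74, 1.02, 0.0398, 0.0017, 0.0137]
[-0.48, -3.69, 1.17, 0.0398, 0.0017, 0.0137]
[-0.53, -3.63, 1.31, 0.0398, 0.0017, 0.0137]
[-0.58, -3.57, 1.45, 0.0398, 0.0017, 0.0137]
```

```bash
python3 -m creep '[[[-1,-0.3,-3.8,0.6,0.04,0.0017,0.0137],[-1,-0.3,-3.8,0.7,0.04,0.0017,0.0137],[-1,-0.4,-3.8,0.9,0.04,0.0017,0.0137],[-1,-0.4,-3.7,1.0,0.04,0.0017,0.0137],[-1,-0.5,-3.7,1.2,0.04,0.0017,0.0137],[-1,-0.5,-3.6,1.3,0.04,0.0017,0.0137],[-1,-0.6,-3.6,1.4,0.04,0.0017,0.0137],[-1,0,0,0,0,0,0],[-1,0,0,0,0,0,0]]]'
python3 p.py '[[0.537,0.0724,0.295],[3.4216,0,3.1066],1]'
python3 - <<'E'
from m import *
f=grab('top','t2');P=cloud(f);h=cv2.cvtColor(f['image'],cv2.COLOR_BGR2HSV)
m=(abs(h[...,0].astype(int)-17)<4)&(h[...,1]>100)&box(P,.42,.66,-.1,.1)&(P[...,2]>.11)
q=P[m];print(len(q),q.min(0),q.max(0))
f=grab('scene','s2')
E
```

```text
clock: 6.62
position: [0.5373, 0.0739, 0.4308]
tool_rot: [-2.862, 0.001, 3.107]
force: [0.2, 1.2, -2.7]
grip_width: 0.0175
finger_force: 59.7
clock 6.625 pos [0.5373 0.0739 0.4308] rot [-2.8624e+00  9.0000e-04  3.1069e+00] F [ 0.2  1.2 -2.7] w 0.0175 59.68443810939789
q [ 0.25  0.48 -0.79  1.75  0.6   1.27  0.78] total tool shift cm [ 0.04  3.59 13.1 ] turn [0.0008 0.001  0.    ] norm/row cm 13.58
12 [ 0.4204209  -0.03680574  0.59602445] [0.58948992 0.09516507 0.70262569]
```

View pics/s2.png

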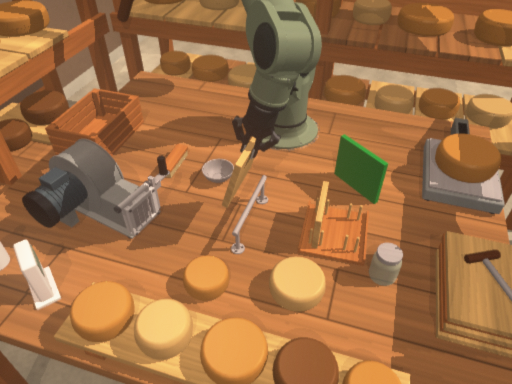

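The board hangs tilted at scene (240,175), on the blower's side of the bar. Lowering it next.

```bash
python3 -m creep '[[[-1,0,0.8,2.9,0,0,0],[-1,0,0.9,3.2,0,0,0],[-1,0,0.9,3.2,0,0,0],[-1,0,0.7,2.5,0,0,0],[-1,0,0.24,0.9,0,0,0],[-1,0,0,0,0,0,0],[-1,0,0,0,0,0,0]]]'; python3 p.py '[[0.537,0.0724,0.287],[3.4216,0,3.1066],1]'
```

```text
clock: 7.6
position: [0.5379, 0.0726, 0.3004]
tool_rot: [-2.862, 0.003, 3.107]
force: [0.7, 0.2, -2.6]
grip_width: 0.0173
finger_force: 59.7
clock 7.6 pos [0.5379 0.0726 0.3004] rot [-2.8618e+00  3.0000e-03  3.1066e+00] F [ 0.7  0.2 -2.6] w 0.0173 59.65226411819458
q [ 0.19  0.64 -0.71  1.87  0.77  1.06  0.6 ] total tool shift cm [0.09 0.34 1.29] turn [ 0.0002  0.0029 -0.0008] norm/row cm 1.34
```

```bash
python3 -m creep '[[[-1,0,0.15,0.5,0,0,0],[-1,0,0.08,0.3,0,0,0],[-1,0,0.05,0.2,0,0,0],[-1,0,0,0,0,0,0]]]'; python3 -m creep '[[[-1,0,0.04,0.15,0,0,0],[-1,0,0,0,0,0,0]]]';python3 -m creep '[[[-1,0,0.04,0.15,0,0,0],[-1,0,0,0,0,0,0]]]'
```

```text
clock: 8.1
position: [0.5376, 0.0723, 0.2888]
tool_rot: [-2.861, 0.001, 3.106]
force: [-0.5, 0.2, -1.5]
grip_width: 0.0177
finger_force: 59.8
clock: 8.35
position: [0.5376, 0.0722, 0.2874]
tool_rot: [-2.861, 0.002, 3.106]
force: [0.5, -1.0, -2.3]
grip_width: 0.0174
finger_force: 59.8
clock: 8.6
position: [0.5378, 0.0726, 0.2868]
tool_rot: [-2.861, 0.003, 3.107]
force: [-2.9, 1.3, 14.4]
grip_width: 0.0172
finger_force: 62.2
```

```bash
python3 -m creep '[[[-0.3,0,0,0,0,0,0],[-0.3,0,0,0,0,0,0],[0.2,0,0,0,0,0,0],[0.6,0,0,0,0,0,0],[0.6,0,0,-0.8,0,0,0],[0.6,0,0,-2,0,0,0],[0.8,0,0,-4,0,0,0],[0.8,0,0,-5,0,0,0],[0.8,0,0,-5,0,0,0],[0.8,0,0,0,0,0,0]]]'
python3 - <<'E'
from m import *
for n in('top','scene'):
    f=grab(n,n[0]+'3');P=cloud(f);h=cv2.cvtColor(f['image'],cv2.COLOR_BGR2HSV)
    m=(abs(h[...,0].astype(int)-17)<5)&(h[...,1]>100)&box(P,.42,.66,-.1,.1)
    rect(P,m,n+'top',.14,.18); q=P[m&(P[...,2]>.03)&(P[...,2]<.18)];A=np.c_[q[:,0],q[:,2],np.ones(len(q))];print(len(q),np.linalg.lstsq(A,q[:,1],rcond=None)[0])
E
python3 p.py '[[0.53,-0.244,0.4],[3.1416,0,1.361],10]'
```

```text
clock: 9.85
position: [0.5388, 0.1207, 0.452]
tool_rot: [-2.864, 0.007, 3.108]
force: [-0.3, -0.3, -0.6]
grip_width: 0.0769
finger_force: 0.0
clock 9.9 pos [0.5387 0.1197 0.4499] rot [-2.8625  0.0049  3.1075] F [-0.7  0.4 -1. ] w 0.0768 0.0
q [ 0.17  0.48 -0.8   1.69  0.59  1.33  0.73] total tool shift cm [ -0.35 -33.59  14.82] turn [-0.1998  0.2471  1.7331] norm/row cm 3.67
[-0.03, -3.36, 1.48, -0.02, 0.0247, 0.1733]
[-0.65, -3.33, 1.41, -0.02, 0.0247, 0.1733]
[-1.25, -3.19, 1.32, -0.02, 0.0247, 0.1733]
[-1.82, -2.95, 1.22, -0.02, 0.0247, 0.1733]
[-2.33, -2.61, 1.11, -0.02, 0.0247, 0.1733]
[-2.77, -2.19, 1.0, -0.02, 0.0247, 0.1733]
[-3.13, -1.7, 0.89, -0.02, 0.0247, 0.1733]
[-3.4, -1.15, 0.78, -0.02, 0.0247, 0.1733]
[-3.57, -0.55, 0.67, -0.02, 0.0247, 0.1733]
[-3.63, 0.06, 0.58, -0.02, 0.0247, 0.1733]Traceback (most recent call last):
  File "<stdin>", line 5, in <module>
  File "m.py", line 5, in rect
    print(name,len(q),'c',np.round(r[0],1),'size',np.round(r[1],1),'ang',round(r[2],1),'z99 %.4f'%np.percentile(q[:,2],98), 'mean',np.round(q.mean(0),4)); return q
                                                                                                  ~~~~~~~~~~~~~^^^^^^^^^^^
    return _quantile_unchecked(
        a, q, axis, out, overwrite_input, method, keepdims, weights)
    return _ureduce(a,
                    func=_quantile_ureduce_func,
    ...<5 lines>...
                    overwrite_input=overwrite_input,
                    method=method)
    r = func(a, **kwargs)
    result = _quantile(arr,
                       quantiles=q,
    ...<2 lines>...
                       out=out,
                       weights=wgt)
    slices_having_nans = np.isnan(arr[-1, ...])
                                  ~~~^^^^^^^^^
IndexError: index -1 is out of bounds for axis 0 with size 0
```

```bash
python3 -m creep '[[[0.6,0,-3.4,1.5,-0.02,0.025,0.173],[0.6,-0.6,-3.3,1.4,-0.02,0.025,0.173],[0.6,-1.3,-3.2,1.3,-0.02,0.025,0.173],[0.6,-1.8,-2.9,1.2,-0.02,0.025,0.173],[0.6,-2.3,-2.6,1.1,-0.02,0.025,0.173],[0.6,-2.8,-2.2,1.0,-0.02,0.025,0.173],[0.6,-3.1,-1.7,0.9,-0.02,0.025,0.173],[0.6,-3.4,-1.2,0.8,-0.02,0.025,0.173],[0.6,-3.6,-0.6,0.7,-0.02,0.025,0.173],[0.6,-3.6,0,0.6,-0.02,0.025,0.173],[0.6,0,0,0,0,0,0],[0.6,0,0,0,0,0,0]]]'
python3 p.py '[[0.53,-0.244,0.4],[3.1416,0,1.361],1]'
python3 - <<'E'
from m import *
from scipy.spatial.transform import Rotation as R
s=bot.observe()
fs={n:grab(n,n+'4') for n in('top','scene','wrist')}
w=fs['wrist'];T=np.eye(4);T[:3,:3]=R.from_euler('xyz',s['tool_rot']).as_matrix();T[:3,3]=s['position'];w['cam_to_world']=T@w['tool_from_camera']
for n,f in fs.items():
    P=cloud(f);h=cv2.cvtColor(f['image'],cv2.COLOR_BGR2HSV)
    m=(abs(h[...,0].astype(int)-17)<5)&(h[...,1]>90)&box(P,.40,.67,-.1,.1)&(P[...,2]>.1)&(P[...,2]<.19)
    print(n,m.sum())
    if m.sum()>20: rect(P,m,n+'board',.155,.19)
    g=(h[...,2]<70)&box(P,.48,.57,-.29,-.2)&(P[...,2]>.18)&(P[...,2]<.198)
    if g.sum()>20: rect(P,g,n+'griptop',.18,.198)
cv2.imwrite('pics/c4.png',np.hstack([cv2.resize(fs['scene']['image'],(400,300)),cv2.resize(fs['wrist']['image'],(400,300))]))
E
```

```text
clock: 11.4
position: [0.528, -0.2442, 0.397]
tool_rot: [-3.135, -0.001, 1.364]
force: [0.4, -0.3, 0.2]
grip_width: 0.0683
finger_force: 0.0
clock 11.4 pos [ 0.528  -0.2442  0.397 ] rot [-3.1354e+00 -8.0000e-04  1.3645e+00] F [ 0.4 -0.3  0.2] w 0.0683 0.0
q [ 0.62  0.49 -0.41  1.71  0.22  1.   -0.07] total tool shift cm [ 0.06  0.19 -0.3 ] turn [-0.0061 -0.0008  0.0035] norm/row cm 0.36
top 814
topboard 450 c [537.7  40.3] size [ 19.  187.6] ang 88.0 z99 0.1643 mean [0.5354 0.0405 0.1597]
topgriptop 64 c [ 530.  -243.9] size [21.4 20.7] ang 27.3 z99 0.1920 mean [ 0.5297 -0.2431  0.1875]
scene 439
sceneboard 304 c [540.2  39.7] size [ 19.2 194.5] ang 87.8 z99 0.1642 mean [0.5459 0.04   0.1603]
wrist 0
wristgriptop 972 c [ 530.7 -246.1] size [22.  21.6] ang 44.2 z99 0.1902 mean [ 0.531  -0.245   0.1879]
```

View pics/c4.png

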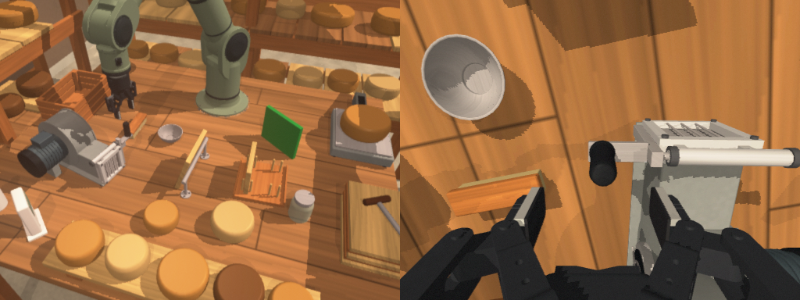

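The board leans along the bar at scene (197,158), with its top edge at (0.538, 0.040, 0.16). The black post at wrist (602,160) is aligned with the fingers. Descending onto the grip.

```bash
python3 -m creep '[[[0.6,0.05,0.2,2.5,-0.006,0,0],[0.6,0,0,2.7,0,0,0],[0.6,0,0,2.5,0,0,0],[0.6,0,0,0,0,0,0],[-1,0,0,0,0,0,0],[-1,0,0,0,0,0,0],[-1,0,0,0,0,0,0],[-1,0,0,0,0,0,0],[-1,0,0,0,0,0,0]]]' 80; python3 p.py '[[0.491,-0.236,0.32],[3.1416,0,1.361],1]'
```

```text
clock: 12.68
position: [0.5307, -0.2448, 0.3213]
tool_rot: [3.138, 0.0, 1.363]
force: [2.6, -0.9, 6.7]
grip_width: 0.0225
finger_force: 78.1
clock 12.675 pos [ 0.5307 -0.2448  0.3213] rot [3.1382e+00 1.0000e-04 1.3627e+00] F [ 2.6 -0.9  6.7] w 0.0225 78.07312488555908
q [ 0.6   0.58 -0.38  1.77  0.28  0.84 -0.12] total tool shift cm [ 0.04 -4.07  0.12] turn [0.0034 0.0001 0.0017] norm/row cm 4.07
```

```bash
python3 -m creep '[[[-1,0,-0.4,0,0,0,0],[-1,0,-0.6,0,0,0,0],[-1,0,-0.6,0,0,0,0],[-1,0,-0.6,0,0,0,0],[-1,0,-0.6,0,0,0,0],[-1,0,-0.6,0,0,0,0],[-1,0,-0.4,0,0,0,0],[-1,0,-0.2,0,0,0,0],[-1,0,0,0,0,0,0],[-1,0,0,0,0,0,0],[-1,0,0,0,0,0,0],[-1,0,0,0,0,0,0]]]'; python3 p.py '[[0.491,-0.236,0.32],[3.1416,0,1.361],1]'
python3 - <<'E'
from m import *
from scipy.spatial.transform import Rotation as R
s=bot.observe()
fs={n:grab(n,n+'5') for n in('top','scene','wrist')}
for n in('top','scene'):
    f=fs[n];P=cloud(f);h=cv2.cvtColor(f['image'],cv2.COLOR_BGR2HSV)
    m=(abs(h[...,0].astype(int)-17)<5)&(h[...,1]>90)&box(P,.40,.67,-.1,.1)
    if (m&(P[...,2]>.155)&(P[...,2]<.19)).sum()>20: rect(P,m,n+'board',.155,.19)
a=fs['scene']['image'][120:270,50:250]
cv2.imwrite('pics/c5.png',np.hstack([cv2.resize(a,(400,300),interpolation=cv2.INTER_CUBIC),cv2.resize(fs['wrist']['image'],(400,300))]))
E
```

```text
clock: 14.18
position: [0.4921, -0.2363, 0.3213]
tool_rot: [3.137, -0.0, 1.363]
force: [7.3, 0.6, 4.0]
grip_width: 0.0224
finger_force: 78.1
clock 14.175 pos [ 0.4921 -0.2363  0.3213] rot [ 3.1369e+00 -3.0000e-04  1.3631e+00] F [7.3 0.6 4. ] w 0.0224 78.14840912818909
q [ 0.63  0.53 -0.39  1.87  0.27  0.79 -0.12] total tool shift cm [ 0.01 -0.11  0.13] turn [ 0.0047 -0.0003  0.0021] norm/row cm 0.17
topboard 457 c [537.6  40.3] size [ 19.2 187.6] ang 87.9 z99 0.1643 mean [0.5354 0.0404 0.1597]
sceneboard 302 c [539.1  39.8] size [ 18.2 193.6] ang 87.9 z99 0.1648 mean [0.5462 0.04   0.1605]
```

View pics/c5.png

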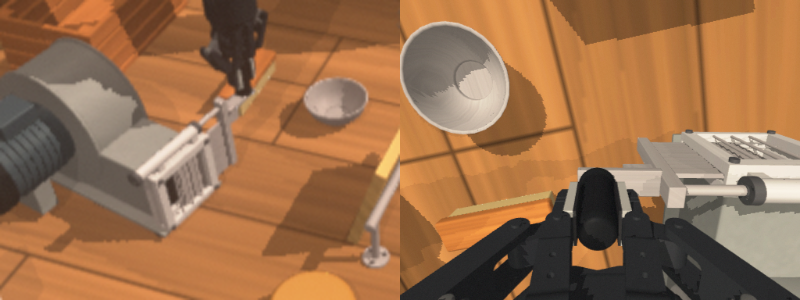

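The wrist view shows the post held at (597,210) and the dark ring at the barrel's mouth at (748,190). Travel is about 39.5 mm and the pull about 7.4 N, which matches half travel. The board hasn't moved.

```bash
python3 -c "
from workcell import bot
print(bot.job_done())"
```

```text
the job is handed in; nothing more can be done
None
```

I handed the job in with the taller board leaning untouched on the middle of the rail from the blower's side and the fingers holding the shutter open at about 39.5 of 80 mm; no verdict came back.

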